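# Hook a jammed cap out of the feeder track

## Task

An upside-down cap has jammed in the covered track of the cap feeder. Take the hooked pick from its rest, reach through the track's mouth over the cap, let the hook down inside the cap's cup and drag the cap out past the sprung rollers until it drops flat into the pick-off nest in front of the nest's stop, then lay the pick back in its rest. Work by feel: never press or pull with the pick at more than 12 N, keep gripper and arm off the cap and the feeder, and leave the vials, the bottle and the screwdriver where they are.

Things in the scene. Friction and masses are not known exactly. Their poses are not given: they have to be found in the camera images.
- pick: hooked pick, 0.13 kg: blue bar handle 16 mm wide, 18 mm tall, from x -72 to +18 mm; a straight steel rod 5 mm thick runs on along x and ends in a hook bent 90 degrees down at x = 150 mm. Origin: on the centre line of handle and rod (grip here); x towards the hook, z up. At the start it lies level in its rest, hook down
- pick_tip (a point): lowest point of the pick's hook: x 150, z -12 mm in the pick's frame. The hook is a 5 mm thick round pin with a round tip; from tip to the rod's top it measures 14.5 mm
- rest: black rest for the pick, fixed: base plate 170 x 60 x 8 mm with two forks open upwards, one under the handle (45 mm behind the origin, notch about 21 mm wide at its foot) and one under the rod (75 mm ahead, notch about 9 mm wide at its foot), cheeks up to 60 mm above the bench. Origin: on the bench, below the pick's origin; x along the lying pick towards its hook, z up
- rest_seat (a point): where the pick's origin is when the pick lies home in the rest, 50 mm above the bench; the handle's underside is then 41 mm above the bench
- cap: red cap lying upside down as a shallow cup, open upwards: 30 mm outside diameter, 8 mm tall, wall 3 mm (24 mm bore), bottom 2.5 mm thick; 11 to 23 g. It tips up if the hook leans on its bottom while it is pulled. Origin: centre of its underside, z up. At the start it lies on the track floor under the clear cover, at track x 100 to 116 mm
- track: bench cap feeder, fixed. Origin: on the bench under the middle of the track's outer end; x runs into the track towards the bowl, y left, z up. White level floor 60 mm above the bench from x 57 to 165 mm, 33 mm wide. From x -6 to 57 mm side guides up to 68 mm above the bench, with the grey nest slide between them (see track_gate). Bowl and drive at x 165 to 335 mm, up to 115 mm high
- track_gate (a point): between two black sprung rollers on the floor (track x 62 mm), 10 mm wide, 11 mm high, 25 mm apart; pulling the cap through takes up to 6 N if slow. Next, towards smaller x, a grey slide level with the floor, then the nest: pocket 33 mm long, 2 mm deep, then a dark stop 8 mm higher than the pocket. The slide is clamped anywhere: stop face at track x 0 to 24 mm, not measured, to be felt or seen
- track_mouth (a point): middle of the track's mouth, at floor level (track x = 70 mm): 33 mm wide, 27 mm high, facing the nest. Behind it solid side walls and a clear cover plate 5 mm thick (underside 27 mm above the floor) as far as x = 165 mm
- vial_tray: wooden tray 150 x 105 mm full of orange vials, 50 mm tall, loose, 1 kg; origin: centre of its underside
- bottle: white bottle with a red cap, 56 mm diameter, 140 mm tall, loose; origin: centre of its underside
- screwdriver: screwdriver with a green handle lying on the bench, loose; origin under its middle, x towards its tip

How it is judged:
On the way, in this order (a step that is already met when the one before it is completed fails the run):
1. the pick is lifted out of its rest (z of pick in the frame of rest_seat above 0.025 m), for 0.1 s.
2. the hook is down inside the cup of the cap (at least 2 mm below its rim) while the cap is still in the track (horizontal distance between pick_tip and cap below 0.012 m and z of pick_tip in the frame of cap below 0.006 m and x of cap in the frame of track above 0.08 m), for 0.1 s.
3. the cap has been dragged out and has dropped flat into the nest (z of cap in the frame of track between 0.055 and 0.0588 m and angle between cap's own z axis and vertical below 0.04 rad and x of cap in the frame of track between 0.012 and 0.045 m), for 0.1 s.
At the end, for the whole second after the job is handed in: the cap lies flat, still cup up, down in the pocket of the nest (at least 1.2 mm below the track floor's level, tilted under 2.3 degrees), and the pick lies at rest in both forks of its rest, hook forward and down (within 12 mm and 7 degrees of home) (all of step 3 and linear speed of each of cap, pick below 0.01 m/s and distance between pick and rest_seat below 0.012 m and angle between the x axis of pick and the x axis of rest, either way round below 0.12 rad and x of pick_tip in the frame of rest above 0.12 m and angle between pick's own z axis and vertical below 0.35 rad); the robot touches nothing.
It fails at once if the pick presses or pulls on the cap with more than 12 N (contact force between pick and cap above 12 N).
It fails at once if the pick presses on the feeder with more than 12 N (contact force between pick and track above 12 N).
It fails at once if gripper or arm touches the cap or the feeder (contact force between any of the arm, the fingers and cap above 0.5 N or contact force between any of the arm, the fingers and track above 0.5 N).
It fails at once if the vial tray, the bottle or the screwdriver is moved by more than 15 mm (distance of any of vial_tray, bottle, screwdriver from where it was at the start of the episode above 0.015 m).
It also fails if it takes over 67 s, if anything falls off the work surface, if the arm or the gripper's body presses on something with over 40 N, if the wrist force passes 120 N, or if a joint passes its speed limit or range.

## Robot

A 6-joint arm with a two-finger parallel gripper is mounted at the origin on the work surface. World frame = base frame: x ahead of the robot, y to its left, z up, the work surface at z = 0. Lengths are in m, angles in rad, forces in N, time in s.
With the tool pointing down it reaches from about 0.3 to 0.75 m from the base axis. Payload 8.5 kg.
Tool frame: the origin (TCP) lies at the very end of the fingers, on their centre line; the grasp point (between the pads) lies 19 mm behind it; z points along the fingers, y is the direction in which the jaws open and shut (so a half turn about z gives the same grasp; the last joint's range is limited). The gripper opens to 88 mm and grips with 3 to 60 N. Pads are 18 mm wide; open, the fingers measure 123 mm over their backs; the gripper's body (75 mm by 187 mm) begins 45 mm behind the grasp point.
Start: joints at [-1.33, 0.381, 1.297, -0, 1.464, -0.215], TCP at [0.242, -0.494, 0.239] pointing down, gripper open.
Joint ranges: [-3.11, 3.11], [-0.89, 2.33], [0.22, 2.48], [-1.42, 4.56], [0.17, 2.85], [-2.88, 2.88]. Speed limits (rad/s): [2.39, 2.39, 3.14, 3.14, 3.14, 3.14].

## Interface

Orientations are given as [roll, pitch, yaw] about the fixed x, y, z axes, in that order (R = Rz(yaw) Ry(pitch) Rx(roll)).
In Python, from bench import ctrl gives the robot as it stands.
- The arm moves only by the shell command python3 -m creep 'ROWS' [FORCE]. ROWS is JSON, a list of rows, each a list of 3 entries, a list of its own where there are three numbers: the shift along the tool's x, y, z in cm, then the turn about the tool's z in rad, then the opening, from -1 (shut) to 1 (fully open). In form: [[[dx, dy, dz], spin, grip], ...]. A call has 1 to 8 rows; each row shifts and turns the commanded pose from where the row before left it, along the tool's axes as they then stand; what a row does not reach is not made up. A row lasts 1/8 s, in which the tool goes at most 62.5 mm and 10.7 degrees, less where a joint would pass 70% of its speed; a pose out of reach is approached as far as the arm can. A call is refused whole if a number of a shift passes 6.25 or a number of a turn 0.188, either way. A call with a gripper value outside its range is refused whole. The fingers move at their own pace and stop on an object; FORCE is the grip in N (left out, the last holds). Time passes only in rows, so rows that do not move let the fingers close. It gives the time, the measured TCP pose, the force and the opening at its end, in the units of the state.
- ctrl.observe(): the state, without advancing time (a new reading comes with each control period).
- ctrl.camera(name): name is "side" or "top"; returns a dict with "frame" (480x640x3 uint8, red, green, blue), "fx", "fy", "cx", "cy" (pixels), "k1" (the pictures are not rectified: a ray, as slopes to the right and down, at radius r is drawn at 1 + k1 r^2 times it, then the intrinsics apply), "pose" (4x4, takes a point from camera to world coordinates). Camera axes: x right, y down, z forward; pixel columns grow to the right and rows downward; lengths in m; the calibration is good to about 2 mm. A picture is of the moment at which its call begins. There is no depth.
- ctrl.close_job(): hands the job in, once; it reports no verdict.
The state is a dict: "time_s": time; "joints": joint angles; "joint_vel": joint speeds; "joint_torque": joint torques, N m; "tool_pos": TCP position; "orientation": TCP orientation; "wrist_force": force on the tool from outside, world axes, zero at the start; "moment": the same for the moment, N m; "opening": finger opening in m.
Only numpy, scipy, OpenCV 4.12 (cv2) and the standard library are available. Lean on these libraries where they do the work, as an engineer would, in place of code of your own. Each camera call takes 0.05 s, during which the arm holds its last target.

## Working session

There is one attempt and no reset: what is moved stays moved. The work goes in short steps, Python scripts to look and compute and a shell command to move; the robot and the scene stay as the last step left them, time stands still between calls to the robot, and variables do not carry over. Pictures are saved under pics/ and viewed, and the job is handed in when it is done.

```bash
ls; mkdir -p pics; python3 - <<'E'
from bench import ctrl
import cv2,json,numpy as np
s=ctrl.observe();print({k:np.round(v,3).tolist() for k,v in s.items()})
for n in("side","top"):
    c=ctrl.camera(n);cv2.imwrite(f"pics/{n}0.png",c["frame"][:,:,::-1]);print(n,c["fx"],c["fy"],c["cx"],c["cy"],c["k1"],np.round(c["pose"],4).tolist())
E
```

```text
pics
{'time_s': 0.0, 'joints': [-1.33, 0.381, 1.298, -0.0, 1.464, -0.215], 'joint_vel': [0.0, 0.001, 0.001, -0.0, -0.001, 0.001], 'joint_torque': [-0.0, -43.792, -22.455, 0.071, 0.035, -0.0], 'tool_pos': [0.242, -0.494, 0.238], 'orientation': [-3.14, -0.0, 0.456], 'wrist_force': [-0.245, 0.637, -0.35], 'moment': [-0.019, -0.009, 0.025], 'opening': 0.088}
side 583.2699185579287 583.2699185579287 322.68960269381563 237.53294586444858 -0.011627456524928106 [[-0.9892, -0.0719, 0.1279, 0.4653], [-0.1467, 0.4566, -0.8775, 0.9433], [0.0047, -0.8867, -0.4622, 0.6113], [0.0, 0.0, 0.0, 1.0]]
top 522.6819250726134 522.6819250726134 317.889972552177 248.1538963509203 -0.05017440055725449 [[0.0025, -0.9984, 0.0562, 0.5327], [-0.9999, -0.0034, -0.0146, -0.0375], [0.0148, -0.0561, -0.9983, 1.1123], [0.0, 0.0, 0.0, 1.0]]
```

View pics/side0.png

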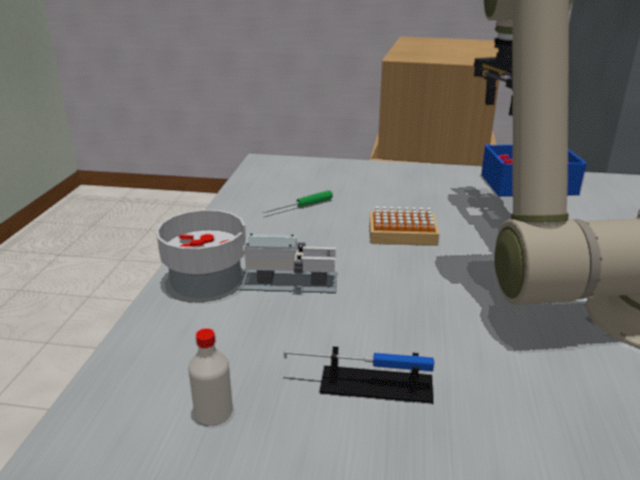

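View pics/top0.png

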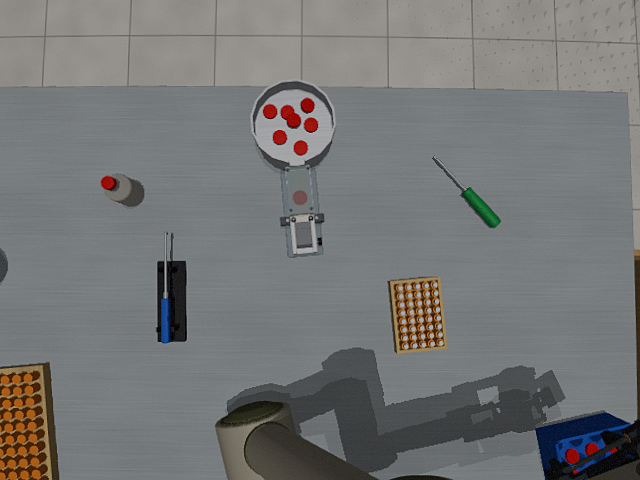

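```bash
cat > h.py <<'E'
import numpy as np,cv2
from bench import ctrl
def snap(n,name=None):
    c=ctrl.camera(n)
    if name: cv2.imwrite(f"pics/{name}.png",c["frame"][:,:,::-1])
    return c
def K(c): return np.array([[c["fx"],0,c["cx"]],[0,c["fy"],c["cy"]],[0,0,1.]]),np.array([c["k1"],0,0,0,0.])
def ray(c,uv):
    k,d=K(c);p=cv2.undistortPoints(np.array([[uv]],float),k,d)[0,0]
    P=np.array(c["pose"]);return P[:3,3],P[:3,:3]@np.array([p[0],p[1],1])
def onz(c,uv,z):
    o,r=ray(c,uv);return o+r*(z-o[2])/r[2]
def proj(c,X):
    P=np.linalg.inv(np.array(c["pose"]));k,d=K(c)
    return cv2.projectPoints(np.array(X,float).reshape(-1,1,3),cv2.Rodrigues(P[:3,:3])[0],P[:3,3],k,d)[0][:,0]
def tri(c1,u1,c2,u2):
    o1,r1=ray(c1,u1);o2,r2=ray(c2,u2)
    t=np.linalg.lstsq(np.c_[r1,-r2],o2-o1,rcond=None)[0]
    a,b=o1+t[0]*r1,o2+t[1]*r2;return (a+b)/2,np.linalg.norm(a-b)
def crop(c,x,y,w,h,s,name):
    cv2.imwrite(f"pics/{name}.png",cv2.resize(c["frame"][y:y+h,x:x+w,::-1],None,fx=s,fy=s,interpolation=cv2.INTER_CUBIC))
E
python3 - <<'E'
from h import *
t=snap("top");s=snap("side")
crop(t,250,150,110,120,5,"t_track");crop(t,130,220,80,130,4,"t_pick")
crop(s,230,220,120,80,6,"s_track");crop(s,270,330,180,80,4,"s_pick")
E
```

```text
(no output)
```

View pics/t_track.png

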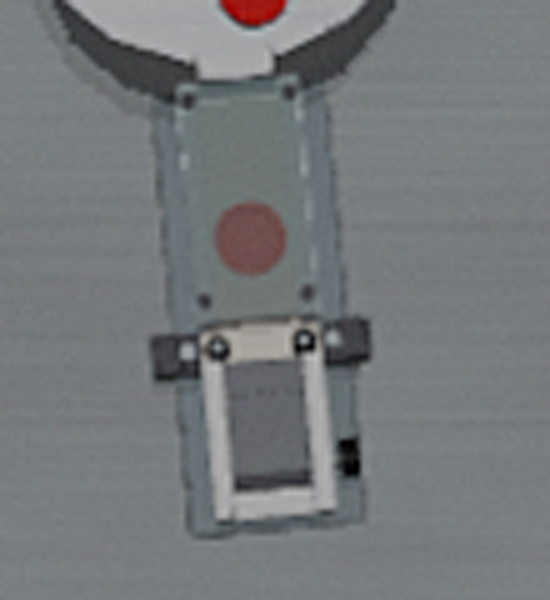

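View pics/t_pick.png

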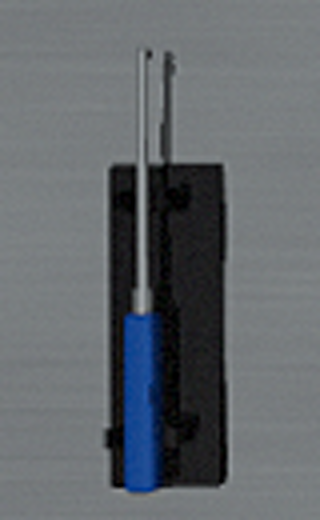

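View pics/s_track.png

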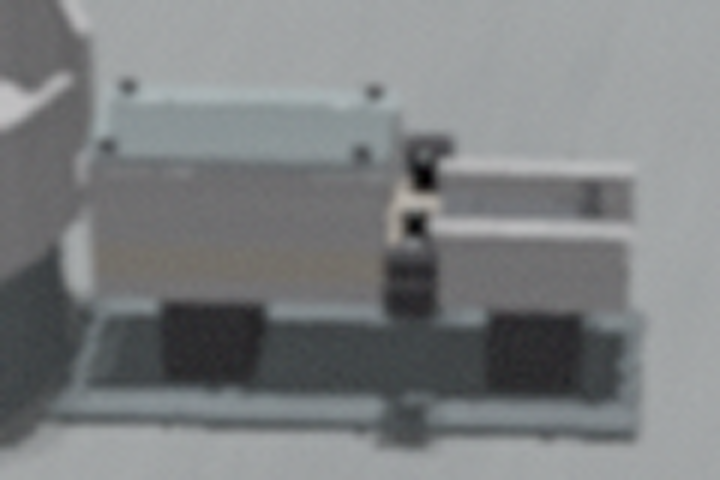

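View pics/s_pick.png

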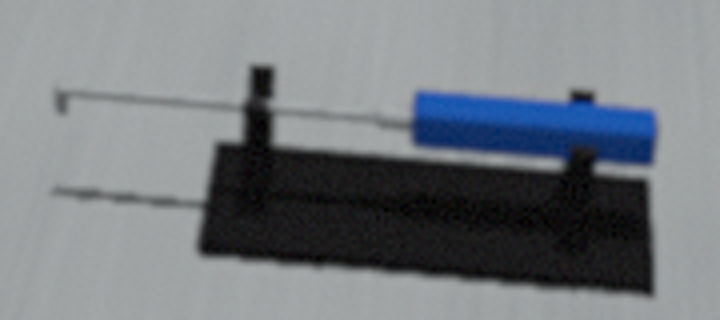

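```bash
cat > m.py <<'E'
from h import *
t=snap("top");s=snap("side")
f=t["frame"].astype(int)
blue=((f[:,:,2]>110)&(f[:,:,0]<80)&(f[:,:,2]-f[:,:,0]>70)).astype(np.uint8);blue[:,300:]=0
ys,xs=np.nonzero(blue);print("blue",xs.min(),xs.max(),ys.min(),ys.max(),len(xs))
r=cv2.minAreaRect(np.c_[xs,ys].astype(np.float32));b=cv2.boxPoints(r);print(r)
b=b[np.argsort(b[:,1])]
fr,bk=b[:2].mean(0),b[2:].mean(0)
F=onz(t,fr+[0,-.5],.059);B=onz(t,bk+[0,.5],.059);print("handle front,back",F.round(4),B.round(4),np.hypot(*(F-B)[:2]))
# rod tip top
H=onz(t,(130+149/4,220+50/4),.0525);print("hook end",H.round(4))
a=lambda x,y:(250+x/5-.4,150+y/5-.4)
R1=onz(t,a(217,347),.071);R2=onz(t,a(305,341),.071);print("rollers",R1.round(4),R2.round(4),np.hypot(*(R1-R2)[:2]))
g=cv2.inRange(t["frame"],(90,40,40),(255,90,90));
sub=f[190:207,290:312];m=(sub[:,:,0]-sub[:,:,1]>25);yy,xx=np.nonzero(m);print("cap px",xx.mean()+290,yy.mean()+190,m.sum())
C=onz(t,(xx.mean()+290,yy.mean()+190),.066);print("cap",C.round(4))
for nm,p,z in[("coverBL",(204,301),.093),("coverBR",(308,293),.093),("coverTL",(188,99),.093),("coverTR",(289,91),.093),("guideL end",(217,522),.068),("guideR end",(337,511),.068),("stop bar",(272,473),.066),("stop2",(272,490),.066),("dash",(269,392),.06)]: print(nm,onz(t,a(*p),z).round(4))
E
python3 m.py
```

```text
blue 161 168 299 342 306
((164.5, 320.5), (43.0, 7.0), 90.0)
handle front,back [0.4897 0.255  0.059 ] [0.4018 0.2537 0.059 ] 0.08785774476577725
hook end [0.6232 0.2536 0.0525]
rollers [ 0.6496 -0.0028  0.071 ] [ 0.6521 -0.038   0.071 ] 0.03529818757537512
cap px 299.6875 197.15277777777777 144
cap [ 0.6945 -0.0158  0.066 ]
coverBL [0.6652 0.0017 0.093 ]
coverBR [ 0.6685 -0.0391  0.093 ]
coverTL [0.7453 0.0085 0.093 ]
coverTR [ 0.7487 -0.0313  0.093 ]
guideL end [ 0.5796 -0.003   0.068 ]
guideR end [ 0.5842 -0.051   0.068 ]
stop bar [ 0.5994 -0.0249  0.066 ]
stop2 [ 0.5926 -0.0249  0.066 ]
dash [ 0.6326 -0.0235  0.06  ]
```

```bash
python3 -m creep '[[[0,0,0],0.152,1],[[0,0,0],0.152,1],[[0,0,0],0.152,1],[[1.44,-4.68,0],0,1],[[1.44,-4.68,0],0,1],[[1.44,-4.68,0],0,1],[[1.44,-4.68,0],0,1],[[1.44,-4.68,0],0,1]]'; python3 -m creep '[[[1.44,-4.68,0],0,1],[[1.44,-4.68,0],0,1],[[1.44,-4.68,0],0,1],[[1.44,-4.68,0],0,1],[[1.44,-4.68,0],0,1],[[1.44,-4.68,0],0,1],[[1.44,-4.68,0],0,1],[[1.44,-4.68,0],0,1]]'; python3 -m creep '[[[0,0,0],0,1],[[0,0,0],0,1]]'
```

```text
time_s: 1.3
tool_pos: [0.3143, -0.2583, 0.2388]
orientation: [3.141, -0.0, -0.001]
wrist_force: [0.6, 0.6, 0.5]
opening: 0.0881
time_s: 2.3
tool_pos: [0.4297, 0.1162, 0.2389]
orientation: [3.142, -0.0, -0.0]
wrist_force: [1.1, -1.2, 1.0]
opening: 0.0882
time_s: 2.55
tool_pos: [0.4292, 0.1141, 0.2387]
orientation: [3.141, 0.0, 0.0]
wrist_force: [-0.2, -0.0, -1.0]
opening: 0.0883
```

```bash
python3 -m creep '[[[1.44,-4.68,0],0,1],[[1.44,-4.68,0],0,1],[[1.44,-4.68,0],0,1],[[0,0,0],0,1]]' & wait; python3 - <<'E'
from h import *
t=snap("top","t1");s=snap("side","s1")
crop(t,100,200,160,150,5,"t1c");crop(s,270,330,180,80,4,"s1c")
E
```

```text
time_s: 3.05
tool_pos: [0.4732, 0.2556, 0.2383]
orientation: [3.142, 0.0, 0.001]
wrist_force: [0.1, -0.4, 0.1]
opening: 0.0887
```

View pics/t1.png

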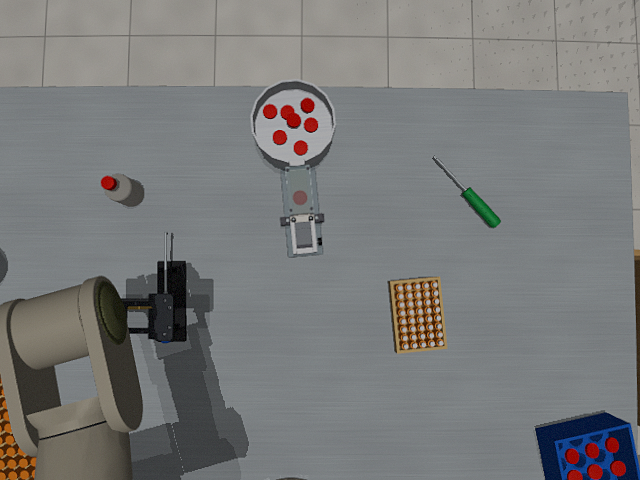

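View pics/s1.png

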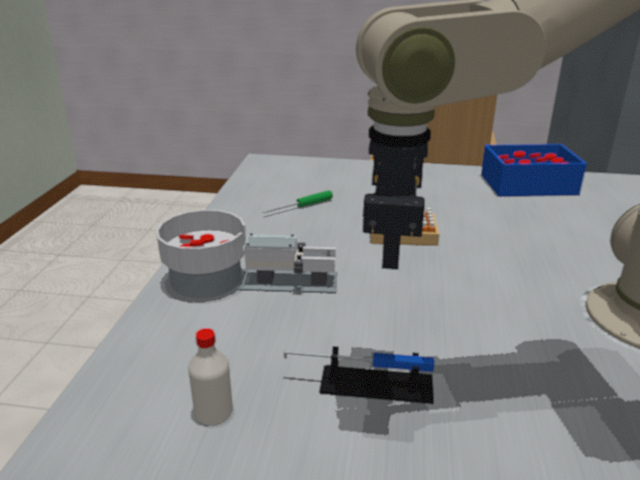

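```bash
python3 - <<'E'
from h import *
s=snap("side");t=snap("top")
for nm,p in[("front",(415,130)),("back",(654,148)),("tip",(62,111)),("rodend",(57,92))]:
    o,r=ray(s,(270+p[0]/4-.4,330+p[1]/4-.4)); y=.2626 if nm in("front","back") else .2546
    print(nm,(o+r*(y-o[1])/r[1]).round(4))
X,Z=.4727,.05
for dx in(-72,18): print(proj(s,[(X+dx/1e3,.2626,.041),(X+dx/1e3,.2626,.059),(X+dx/1e3,.2466,.059)]).round(1).tolist())
E
```

```text
front [0.4881 0.2626 0.0519]
back [0.4015 0.2626 0.0545]
tip [0.6227 0.2546 0.0377]
rodend [0.6244 0.2546 0.0466]
[[432.8, 373.9], [433.9, 364.2], [433.7, 357.2]]
[[371.3, 367.7], [371.8, 358.1], [372.6, 351.3]]
```

```bash
python3 -m creep '[[[-0.05,0.1,4],0,1],[[0,0,4],0,1],[[0,0,4],0,1],[[0,0,4],0,1],[[0,0,3],0,1],[[0,0,1.2],0,1],[[0,0,0.5],0,1],[[0,0,0],0,1]]';python3 -m creep '[[[0,0,0],0,-1],[[0,0,0],0,-1],[[0,0,0],0,-1],[[0,0,0],0,-1],[[0,0,0],0,-1],[[0,0,0],0,-1]]' 40
```

```text
time_s: 4.25
tool_pos: [0.4726, 0.2538, 0.0325]
orientation: [-3.141, -0.001, -0.001]
wrist_force: [-0.2, 0.2, 0.3]
opening: 0.088
time_s: 5.0
tool_pos: [0.4721, 0.2539, 0.0317]
orientation: [3.142, 0.0, -0.0]
wrist_force: [0.3, 0.5, 0.6]
opening: 0.0303
```

```bash
python3 -m creep '[[[0,0,0],0,-1],[[0,0,0],0,-1],[[0,0,0],0,-1],[[0,0,0],0,-1]]' 40
```

```text
time_s: 5.5
tool_pos: [0.4722, 0.2539, 0.0317]
orientation: [-3.142, 0.0, -0.0]
wrist_force: [-0.3, 0.2, -0.6]
opening: 0.0154
```

```bash
python3 -m creep '[[[0,0,-1],0,-1],[[0,0,-3],0,-1],[[0,0,-4],0,-1],[[0,2,0],0,-1],[[0,3.5,0],0,-1],[[0,4.5,0],0,-1],[[0,4.5,0],0,-1],[[0,4.5,0],0,-1]]' 40; python3 -m creep '[[[0,4.5,0],0,-1],[[0.75,3.5,0],0,-1],[[0,2.03,0],0,-1],[[0,0,0],-0.093,-1],[[0,0,0],0,-1],[[0,0,0],0,-1]]';python3 - <<'E'
from h import *
t=snap("top","t2");s=snap("side","s2")
crop(t,240,150,130,120,6,"t2c");crop(s,230,190,160,110,5,"s2c")
E
```

```text
time_s: 6.5
tool_pos: [0.4712, 0.062, 0.1111]
orientation: [-3.142, 0.001, -0.0]
wrist_force: [0.3, -0.1, -1.8]
opening: 0.0154
time_s: 7.25
tool_pos: [0.4792, -0.0364, 0.1115]
orientation: [-3.141, 0.001, 0.091]
wrist_force: [0.1, 0.3, -2.0]
opening: 0.0152
```

View pics/t2c.png

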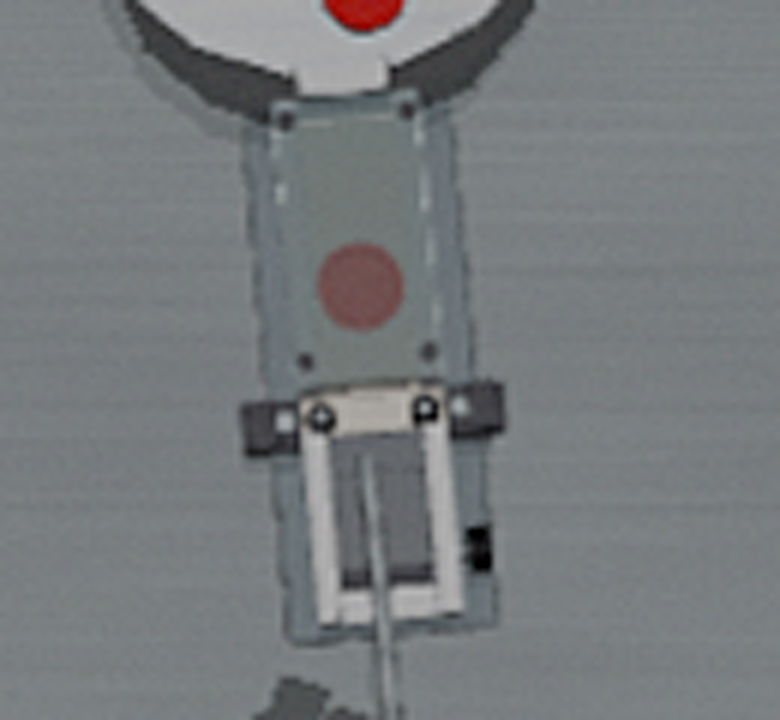

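View pics/s2c.png

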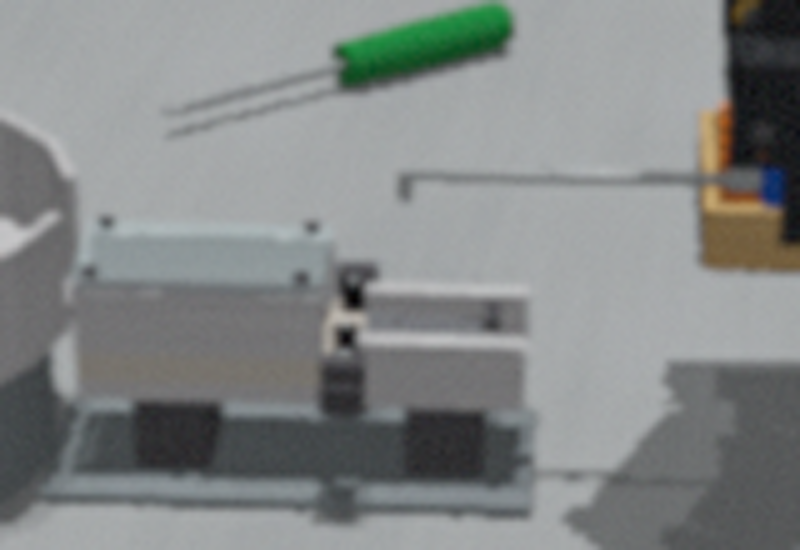

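```bash
python3 - <<'E'
from h import *
t=snap("top");s=snap("side")
a=lambda x,y:(240+x/6-.42,150+y/6-.42)
T=onz(t,a(367,452),.1325);B=onz(t,a(389,715),.1325);print("tip",T.round(4),B.round(4),np.arctan2(*(T-B)[[1,0]]))
P=[.4792,-.0364]; u=np.array([np.cos(.091),np.sin(.091)]);print("expected end",P+.1525*u)
for n,p in[("mid rollers",(373,412)),("roller L",(321,417)),("roller R",(426,407))]: print(n,onz(t,a(*p),.071).round(4))
print("cap",onz(t,a(361,286),.068).round(4))
for n,p,z in[("L guide inner far",(330,430),.068),("R guide inner far",(428,425),.068),("L in near",(342,585),.068),("R in near",(437,580),.068),("Lout near",(317,625),.068),("Rout near",(464,612),.068),("Lout far",(300,440),.068),("Rout far",(447,425),.068)]: print(n,onz(t,a(*p),z).round(4))
b=lambda x,y:(230+x/5-.4,190+y/5-.4)
o,r=ray(s,b(404,199));print("side tip",(o+r*(-.0225-o[1])/r[1]).round(4))
o,r=ray(s,b(404,176));print("side rodtop end",(o+r*(-.0225-o[1])/r[1]).round(4))
o,r=ray(s,b(745,178));print("side rod at handle",(o+r*(-.034-o[1])/r[1]).round(4))
O=np.array([.5892,-.0262])
U=np.array([.9957,.0929])
for x in(62,):
  for y in(17.5,-17.5):
    q=O+x/1e3*U+y/1e3*np.array([-U[1],U[0]]);print("pred roller side crop",((proj(s,[[*q,.071]])[0]-[230,190])*5).round(0),((proj(t,[[*q,.071]])[0]-[240,150])*6).round(0))
for z in(.093,.06): q=O+.07*U+.0165*np.array([-U[1],U[0]]);print(((proj(s,[[*q,z]])[0]-[230,190])*5).round(0))
E
```

```text
tip [ 0.6315 -0.0194  0.1325] [ 0.5491 -0.0267  0.1325] 0.08748718360843506
expected end [ 0.63106901 -0.02254165]
mid rollers [ 0.6512 -0.0202  0.071 ]
roller L [ 0.6494 -0.0029  0.071 ]
roller R [ 0.6529 -0.0379  0.071 ]
cap [ 0.694 -0.016  0.068]
L guide inner far [ 0.6454 -0.0058  0.068 ]
R guide inner far [ 0.6472 -0.0386  0.068 ]
L in near [ 0.5935 -0.0101  0.068 ]
R in near [ 0.5953 -0.0418  0.068 ]
Lout near [ 0.5801 -0.0019  0.068 ]
Rout near [ 0.5846 -0.0508  0.068 ]
Lout far [0.642  0.0042 0.068 ]
Rout far [ 0.6472 -0.045   0.068 ]
side tip [ 0.6296 -0.0225  0.1179]
side rodtop end [ 0.6295 -0.0225  0.1275]
side rod at handle [ 0.5029 -0.034   0.1308]
pred roller side crop [343. 327.] [319. 415.]
pred roller side crop [351. 283.] [423. 405.]
[321. 274.]
[322. 350.]
```

```bash
python3 -m creep '[[[0,0.18,2.5],0,-1],[[0,0,2],0,-1],[[0,0,0.26],0,-1],[[0,0,0],0,-1],[[0,0,0],0,-1]]';python3 - <<'E'
from h import *
t=snap("top","t3");s=snap("side","s3")
crop(t,270,190,65,80,9,"t3c");crop(s,280,220,110,60,7,"s3c")
st=ctrl.observe();p=np.array(st["tool_pos"]);print(p.round(4),np.round(st["orientation"],4))
y=st["orientation"][2];u=np.array([np.cos(y),np.sin(y),0])
o=np.array([p[0],p[1],p[2]+.0183])
print("side pred",[((proj(s,[o+u*x+[0,0,z]])[0]-[280,220])*7).round(0).tolist() for x,z in((.03,0),(.1,0),(.15,.0025),(.15,-.012))])
print("top pred",[((proj(t,[o+u*x+[0,0,z]])[0]-[270,190])*9).round(0).tolist() for x,z in((.1,0.0025),(.1525,.0025))])
E
```

```text
time_s: 8.07
tool_pos: [0.4802, -0.0382, 0.0649]
orientation: [3.141, -0.001, 0.093]
wrist_force: [0.4, -0.4, -1.6]
opening: 0.0151
[ 0.48   -0.0382  0.0647] [ 3.1411e+00 -1.1000e-03  9.2900e-02]
side pred [[656.0, 190.0], [398.0, 182.0], [215.0, 169.0], [215.0, 215.0]]
top pred [[323.0, 573.0], [302.0, 334.0]]
```

View pics/t3c.png

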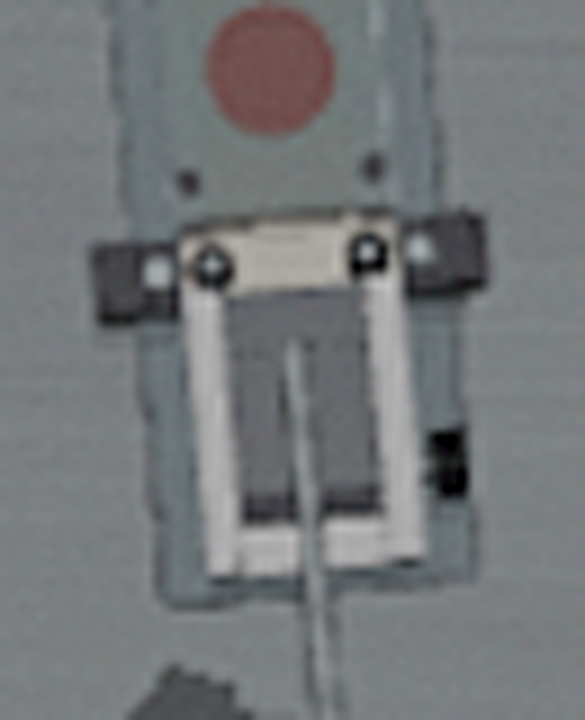

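View pics/s3c.png

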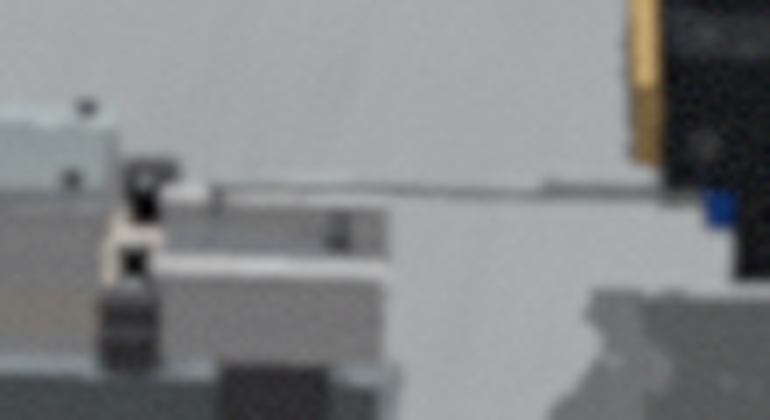

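```bash
python3 - <<'E'
from h import *
s=snap("side")
def rodrow(img,u,v0,h=4):
    col=cv2.cvtColor(img,cv2.COLOR_BGR2GRAY).astype(float)[:,int(round(u))-1:int(round(u))+2].mean(1)
    r=np.arange(int(v0)-h,int(v0)+h+1);w=np.median(col[r])-col[r];w[w<6]=0
    return (r*w).sum()/max(w.sum(),1e-6),w.max()
def cmp(name,o,yaw,xs):
    img=cv2.imread(f"pics/{name}.png");u=np.array([np.cos(yaw),np.sin(yaw),0])
    for x in xs:
        p=proj(s,[o+u*x])[0];r,w=rodrow(img,p[0],p[1]);
        q=proj(s,[o+u*x+[0,0,.001]])[0]
        print(name,x,p.round(1),round(r,2),"dz mm",round((r-p[1])/(q[1]-p[1]),1),round(w))
xs=(.04,.05,.06,.09,.1,.11,.12,.13,.14)
cmp("side0",np.array([.4722,.2539,.05]),0,xs)
cmp("s2",np.array([.4792,-.0364,.1298]),.091,xs)
cmp("s3",np.array([.48,-.0382,.083]),.093,xs)
E
```

```text
side0 0.04 [357.6 357.8] 359.04 dz mm -2.4 35
side0 0.05 [350.9 357.1] 358.46 dz mm -2.5 30
side0 0.06 [344.3 356.5] 357.94 dz mm -2.8 35
side0 0.09 [324.5 354.5] 356.12 dz mm -3.0 34
side0 0.1 [317.9 353.9] 355.78 dz mm -3.6 31
side0 0.11 [311.3 353.2] 355.05 dz mm -3.5 36
side0 0.12 [304.8 352.6] 354.55 dz mm -3.7 31
side0 0.13 [298.3 351.9] 353.97 dz mm -3.9 38
side0 0.14 [291.8 351.3] 353.47 dz mm -4.1 29
s2 0.04 [369.8 225.4] 225.85 dz mm -1.0 28
s2 0.05 [364.5 225.2] 225.28 dz mm -0.1 45
s2 0.06 [359.1 225.1] 225.16 dz mm -0.2 43
s2 0.09 [343.  224.6] 225.75 dz mm -2.4 33
s2 0.1 [337.6 224.5] 225.49 dz mm -2.2 27
s2 0.11 [332.3 224.3] 225.48 dz mm -2.5 30
s2 0.12 [326.9 224.1] 225.17 dz mm -2.1 32
s2 0.13 [321.6 224. ] 225.16 dz mm -2.4 37
s2 0.14 [316.2 223.8] 224.85 dz mm -2.1 34
s3 0.04 [368.5 247. ] 247.05 dz mm -0.1 47
s3 0.05 [363.2 246.9] 246.97 dz mm -0.2 44
s3 0.06 [357.9 246.7] 246.83 dz mm -0.3 44
s3 0.09 [342.2 246.2] 246.95 dz mm -1.5 29
s3 0.1 [336.9 246.1] 246.78 dz mm -1.5 32
s3 0.11 [331.7 245.9] 247.25 dz mm -2.9 22
s3 0.12 [326.4 245.8] 247.58 dz mm -3.9 22
s3 0.13 [321.2 245.6] 247.74 dz mm -4.6 28
s3 0.14 [316.  245.5] 247.59 dz mm -4.6 24
```

```bash
python3 -m creep '[[[0,0.03,0.08],0.008,-1],[[0.5,0,0],0,-1],[[0.6,0,0],0,-1],[[0.6,0,0],0,-1],[[0.6,0,0],0,-1],[[0.6,0,0],0,-1],[[0,0,0],0,-1]]';python3 - <<'E'
from h import *
t=snap("top","t4");crop(t,270,170,65,80,9,"t4c")
for i in range(3):
  snap("top");st=ctrl.observe();print(np.round(st["tool_pos"],4),np.round(st["orientation"],4),np.round(st["wrist_force"],2),np.round(st["moment"],3))
E
```

```text
time_s: 9.1
tool_pos: [0.5091, -0.036, 0.0633]
orientation: [3.142, -0.0, 0.085]
wrist_force: [-0.6, 0.2, -2.0]
opening: 0.0157
[ 0.5085 -0.036   0.0633] [-3.1415e+00  3.0000e-04  8.4900e-02] [-0.32  0.24 -0.45] [-0.008  0.071 -0.002]
[ 0.5085 -0.036   0.0633] [-3.1415e+00  3.0000e-04  8.4800e-02] [ 0.08  0.16 -0.88] [0.026 0.006 0.029]
[ 0.5085 -0.036   0.0633] [-3.1415e+00  2.0000e-04  8.4800e-02] [ 0.25 -0.64 -1.05] [0.081 0.028 0.004]
```

View pics/t4c.png

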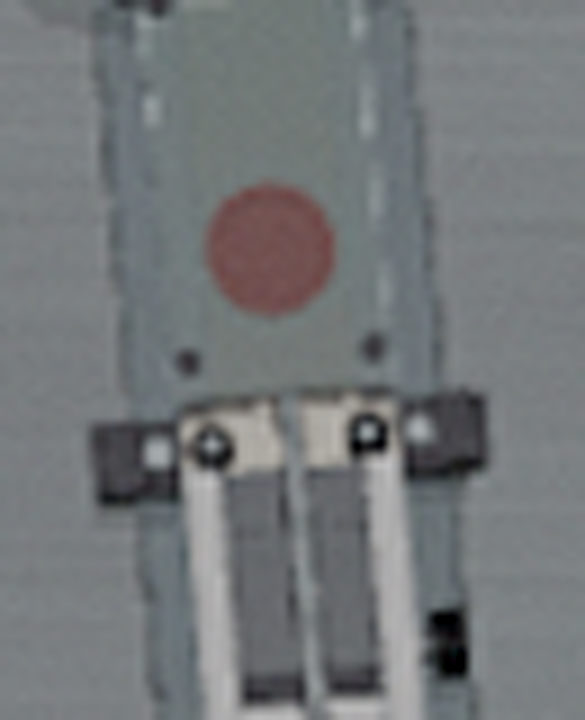

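```bash
python3 -m creep '[[[0.3,0,-0.05],0,-1],[[0.6,0,0],0,-1],[[0.6,0,0],0,-1],[[0.6,0,0],0,-1],[[0.6,0,0],0,-1],[[0.6,0,0],0,-1],[[0.1,0,0],0,-1],[[0,0,0],0,-1]]';python3 - <<'E'
from h import *
t=snap("top","t5");crop(t,270,170,65,80,9,"t5c")
for i in range(3):
  snap("top");st=ctrl.observe();print(np.round(st["tool_pos"],4),np.round(st["orientation"],4),np.round(st["wrist_force"],2),np.round(st["moment"],3))
E
```

```text
time_s: 10.3
tool_pos: [0.5425, -0.0331, 0.0638]
orientation: [-3.142, 0.0, 0.085]
wrist_force: [-0.2, -0.0, -1.6]
opening: 0.0151
[ 0.5424 -0.0331  0.0639] [-3.1415e+00  2.0000e-04  8.4700e-02] [-0.45 -0.35 -1.5 ] [0.017 0.04  0.018]
[ 0.5424 -0.0331  0.0639] [-3.1416e+00  2.0000e-04  8.4800e-02] [ 0.91  0.1  -0.78] [0.033 0.027 0.001]
[ 0.5424 -0.0331  0.0639] [-3.1416e+00  1.0000e-04  8.4800e-02] [ 0.25  1.08 -0.93] [ 0.006  0.004 -0.008]
```

View pics/t5c.png

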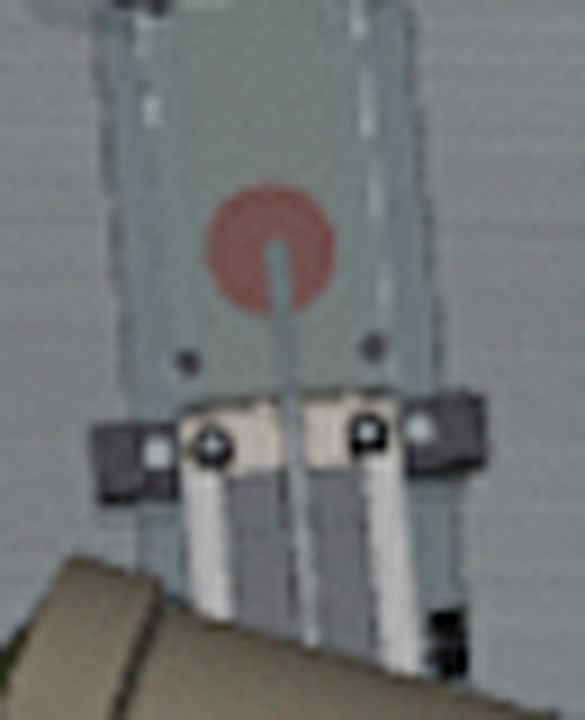

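The hook's end shows at crop (274,245), over the cap centre (271,250); lowering into the cup.

```bash
python3 -m creep '[[[0,0,0.2],0,-1],[[0,0,0.2],0,-1],[[0,0,0.1],0,-1],[[0,0,0.1],0,-1],[[0,0,0],0,-1],[[0,0,0],0,-1]]';python3 - <<'E'
from h import *
for i in range(3):
  snap("top");st=ctrl.observe();print(np.round(st["tool_pos"],4),np.round(st["wrist_force"],2),np.round(st["moment"],3))
E
```

```text
time_s: 11.25
tool_pos: [0.5426, -0.0332, 0.0579]
orientation: [3.142, -0.0, 0.085]
wrist_force: [0.1, -0.1, -1.5]
opening: 0.0155
[ 0.5426 -0.0331  0.0579] [ 0.24  0.06 -1.71] [ 0.065  0.023 -0.018]
[ 0.5426 -0.0332  0.0579] [-0.29  0.19 -1.2 ] [-0.014  0.055 -0.029]
[ 0.5426 -0.0331  0.0579] [-0.53  0.29 -0.6 ] [ 0.046  0.02  -0.002]
```

```bash
python3 -m creep '[[[-0.2,0,0],0,-1],[[-0.2,0,0],0,-1],[[-0.2,0,0],0,-1],[[-0.2,0,0],0,-1],[[-0.2,0,0],0,-1],[[-0.2,0,0],0,-1],[[-0.2,0,0],0,-1],[[-0.2,0,0],0,-1]]';python3 -m creep '[[[-0.2,0,0],0,-1],[[-0.2,0,0],0,-1],[[-0.2,0,0],0,-1],[[-0.2,0,0],0,-1],[[-0.2,0,0],0,-1],[[-0.2,0,0],0,-1]]';python3 - <<'E'
from h import *
t=snap("top","t6");crop(t,270,170,65,80,9,"t6c")
st=ctrl.observe();print(np.round(st["tool_pos"],4),np.round(st["wrist_force"],2),np.round(st["moment"],3))
E
```

```text
time_s: 12.4
tool_pos: [0.5265, -0.0345, 0.0579]
orientation: [3.142, -0.0, 0.085]
wrist_force: [0.7, 0.1, -1.9]
opening: 0.0156
time_s: 13.15
tool_pos: [0.5145, -0.0355, 0.0579]
orientation: [3.142, 0.0, 0.085]
wrist_force: [0.7, -0.8, -1.7]
opening: 0.015
[ 0.5143 -0.0355  0.0578] [-0.55  1.05 -1.64] [0.002 0.097 0.014]
```

View pics/t6c.png

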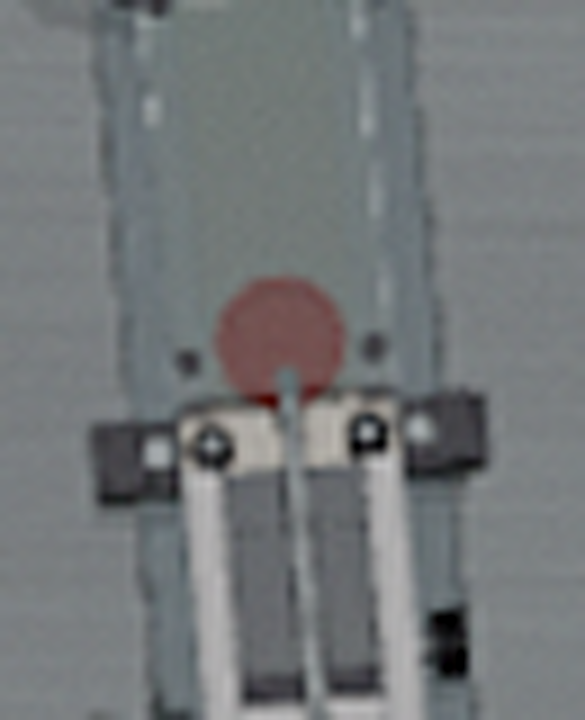

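```bash
python3 -m creep '[[[-0.2,0,0],0,-1],[[-0.2,0,0],0,-1],[[-0.2,0,0],0,-1],[[-0.2,0,0],0,-1],[[-0.1,0,0],0,-1],[[-0.1,0,0],0,-1],[[-0.1,0,0],0,-1],[[-0.1,0,0],0,-1]]';python3 -m creep '[[[-0.1,0,0],0,-1],[[-0.1,0,0],0,-1],[[-0.1,0,0],0,-1]]';python3 -m creep '[[[-0.1,0,0],0,-1],[[-0.1,0,0],0,-1]]';python3 -m creep '[[[-0.1,0,0],0,-1],[[-0.1,0,0],0,-1]]'
```

```text
time_s: 14.2
tool_pos: [0.5026, -0.0365, 0.0578]
orientation: [-3.142, -0.0, 0.085]
wrist_force: [0.3, 0.1, -0.3]
opening: 0.0156
time_s: 14.58
tool_pos: [0.5, -0.0368, 0.0579]
orientation: [3.141, -0.001, 0.085]
wrist_force: [1.1, -0.1, -1.5]
opening: 0.0154
time_s: 14.82
tool_pos: [0.4978, -0.037, 0.0579]
orientation: [3.142, -0.0, 0.085]
wrist_force: [1.9, 0.5, -1.7]
opening: 0.0152
time_s: 15.08
tool_pos: [0.4957, -0.0371, 0.0579]
orientation: [3.142, -0.0, 0.085]
wrist_force: [1.7, -0.0, -1.5]
opening: 0.0155
```

```bash
for i in 1; do :; done; python3 -m creep '[[[-0.1,0,0],0,-1],[[-0.1,0,0],0,-1]]';python3 -m creep '[[[-0.1,0,0],0,-1],[[-0.1,0,0],0,-1]]';python3 - <<'E'
from h import *
t=snap("top","t7");crop(t,270,170,65,80,9,"t7c");s=snap("side","s7");crop(s,280,220,70,50,10,"s7c")
st=ctrl.observe();print(np.round(st["tool_pos"],4),np.round(st["wrist_force"],2),np.round(st["moment"],3))
E
```

```text
time_s: 15.32
tool_pos: [0.4936, -0.0373, 0.0578]
orientation: [-3.141, 0.0, 0.085]
wrist_force: [0.7, 0.3, -0.3]
opening: 0.0155
time_s: 15.58
tool_pos: [0.4916, -0.0375, 0.0578]
orientation: [-3.142, 0.0, 0.085]
wrist_force: [0.0, 0.2, -1.7]
opening: 0.0155
[ 0.4915 -0.0375  0.0578] [ 0.26 -0.37 -1.04] [-0.04   0.021  0.075]
```

View pics/t7c.png

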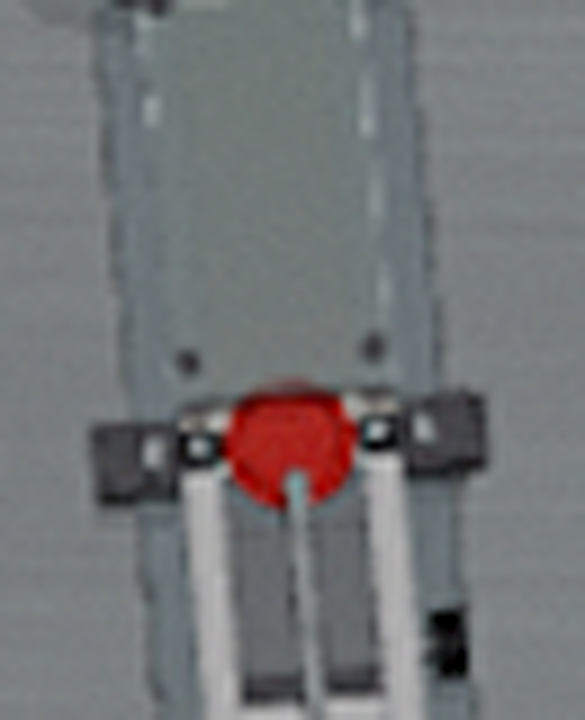

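View pics/s7c.png

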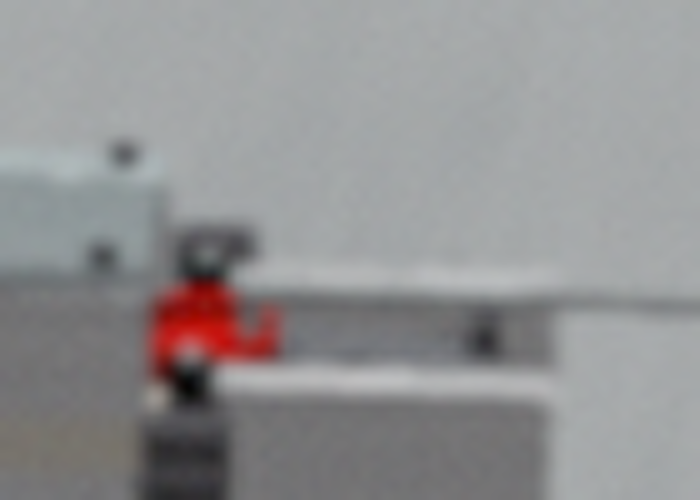

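```bash
python3 -m creep '[[[-0.1,0,0],0,-1],[[-0.1,0,0],0,-1],[[-0.1,0,0],0,-1],[[-0.1,0,0],0,-1]]';python3 -m creep '[[[-0.15,0,0],0,-1],[[-0.15,0,0],0,-1],[[-0.15,0,0],0,-1],[[-0.15,0,0],0,-1],[[-0.15,0,0],0,-1],[[-0.15,0,0],0,-1],[[-0.15,0,0],0,-1],[[-0.15,0,0],0,-1]]';python3 - <<'E'
from h import *
t=snap("top","t8");crop(t,270,170,65,80,9,"t8c")
st=ctrl.observe();print(np.round(st["tool_pos"],4),np.round(st["wrist_force"],2),np.round(st["moment"],3))
E
```

```text
time_s: 16.18
tool_pos: [0.4876, -0.0378, 0.0578]
orientation: [-3.142, 0.0, 0.085]
wrist_force: [-0.7, 0.3, -1.1]
opening: 0.0153
time_s: 17.18
tool_pos: [0.4757, -0.0388, 0.0579]
orientation: [3.142, -0.0, 0.085]
wrist_force: [-0.0, 0.5, -1.9]
opening: 0.0154
[ 0.4755 -0.0388  0.0578] [-0.24 -0.32 -1.59] [ 0.042  0.052 -0.013]
```

View pics/t8c.png

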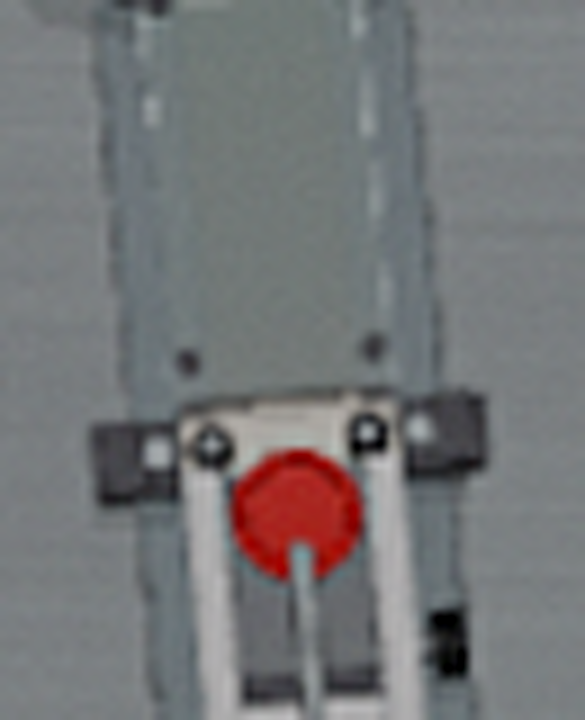

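```bash
python3 -m creep '[[[-0.2,0,0],0,-1],[[-0.2,0,0],0,-1],[[-0.2,0,0],0,-1],[[-0.2,0,0],0,-1],[[-0.2,0,0],0,-1],[[-0.2,0,0],0,-1],[[-0.15,0,0],0,-1],[[-0.1,0,0],0,-1]]';python3 - <<'E'
from h import *
t=snap("top","t9");crop(t,270,170,65,80,9,"t9c");s=snap("side","s9");crop(s,280,220,70,50,10,"s9c")
st=ctrl.observe();print(np.round(st["tool_pos"],4),np.round(st["wrist_force"],2),np.round(st["moment"],3))
E
```

```text
time_s: 18.23
tool_pos: [0.4613, -0.04, 0.0579]
orientation: [-3.142, -0.0, 0.085]
wrist_force: [0.7, -0.6, -1.1]
opening: 0.0152
[ 0.4613 -0.04    0.0578] [-0.9  -0.33 -1.15] [ 0.034  0.05  -0.002]
```

View pics/t9c.png

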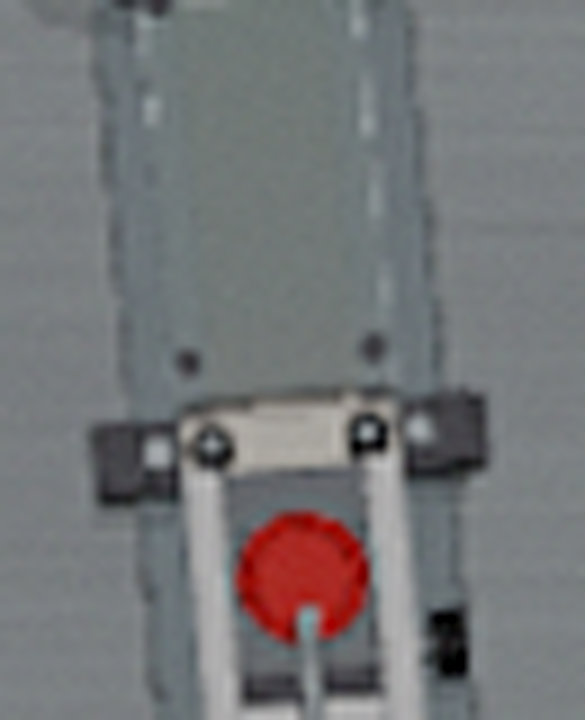

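View pics/s9c.png

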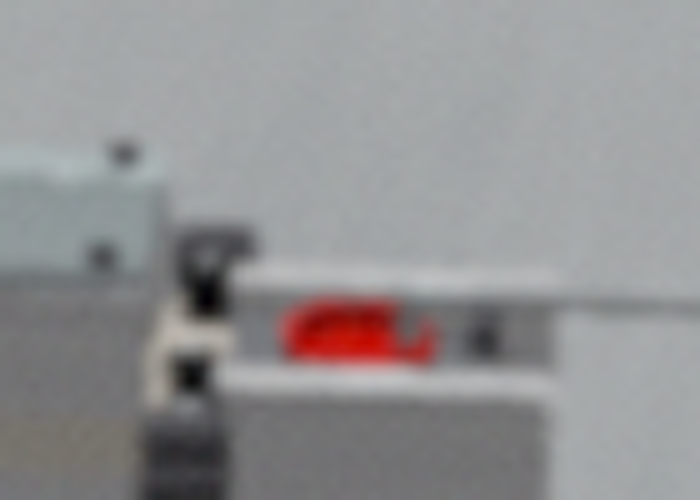

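```bash
python3 -m creep '[[[-0.1,0,0],0,-1],[[-0.1,0,0],0,-1]]';python3 -m creep '[[[-0.1,0,0],0,-1]]';python3 - <<'E'
from h import *
t=snap("top","t10");crop(t,270,170,65,80,9,"t10c");s=snap("side","s10");crop(s,280,220,70,50,10,"s10c")
st=ctrl.observe();print(np.round(st["tool_pos"],4),np.round(st["wrist_force"],2),np.round(st["moment"],3))
E
```

```text
time_s: 18.58
tool_pos: [0.4593, -0.0402, 0.0578]
orientation: [-3.142, 0.0, 0.085]
wrist_force: [0.3, -0.2, -0.8]
opening: 0.0155
time_s: 18.7
tool_pos: [0.4583, -0.0403, 0.0578]
orientation: [-3.142, 0.0, 0.085]
wrist_force: [-0.4, -0.2, -2.0]
opening: 0.0154
[ 0.4582 -0.0403  0.0578] [ 0.39 -0.28 -1.07] [ 0.025  0.103 -0.   ]
```

View pics/t10c.png

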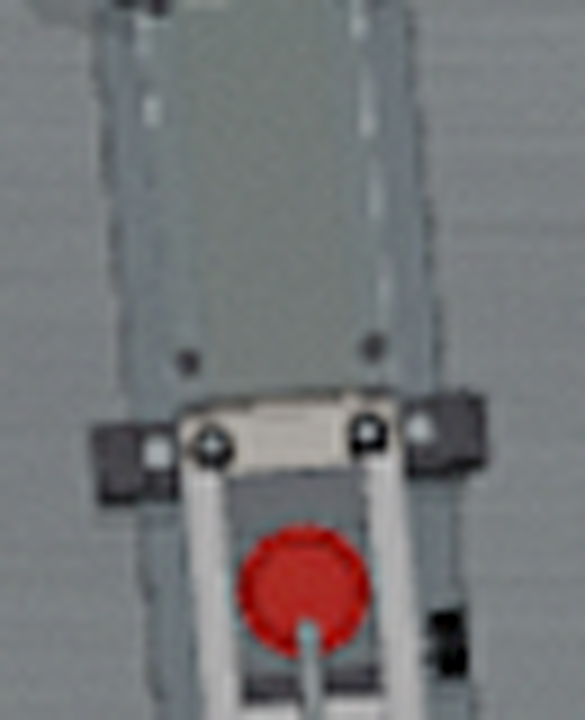

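View pics/s10c.png

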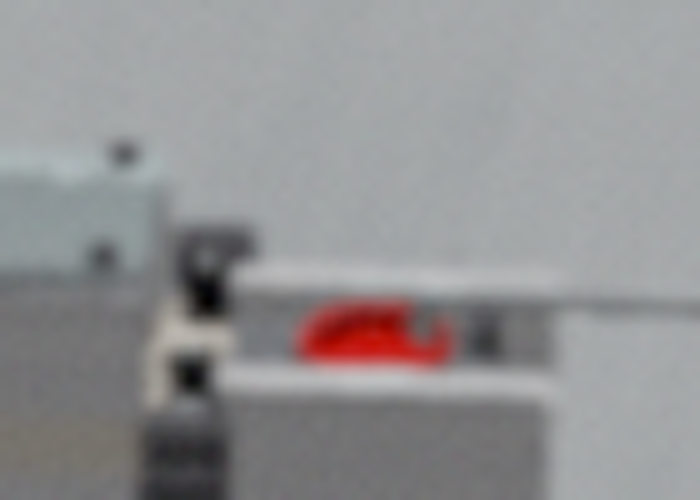

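```bash
python3 -m creep '[[[-0.08,0,0],0,-1]]';python3 - <<'E'
from h import *
for i in range(3):
  t=snap("top");st=ctrl.observe();print(np.round(st["tool_pos"],4),np.round(st["wrist_force"],2))
crop(t,270,170,65,80,9,"t11c");s=snap("side");crop(s,280,220,70,50,10,"s11c")
E
```

```text
time_s: 18.92
tool_pos: [0.4576, -0.0404, 0.0578]
orientation: [-3.142, -0.0, 0.085]
wrist_force: [-0.4, -0.6, -1.4]
opening: 0.0157
[ 0.4574 -0.0404  0.0578] [-0.28  1.15 -1.4 ]
[ 0.4575 -0.0404  0.0579] [ 0.15  0.02 -1.61]
[ 0.4575 -0.0403  0.0578] [-0.95  0.71 -0.68]
```

View pics/t11c.png

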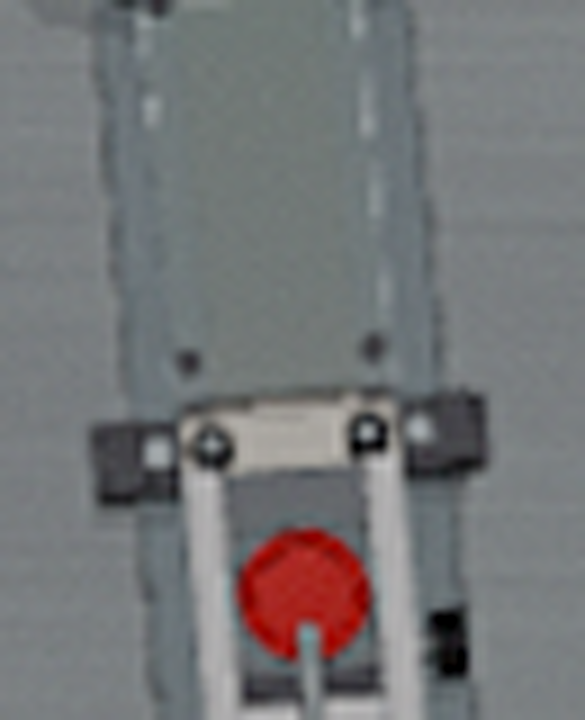

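View pics/s11c.png

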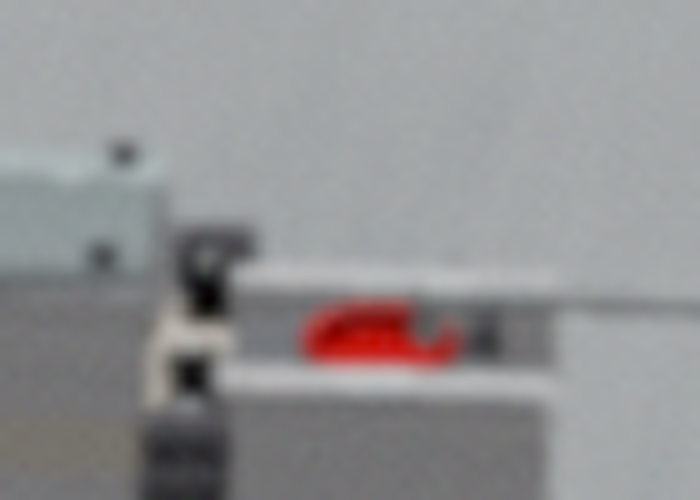

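```bash
cat > red.py <<'E'
from h import *
def red(c,box):
    x,y,w,h=box;f=c[y:y+h,x:x+w].astype(float);r=np.clip(f[:,:,0]-np.maximum(f[:,:,1],f[:,:,2])-15,0,150)/150
    return r
if __name__=="__main__":
    ims={n:cv2.imread(f"pics/{n}.png")[:,:,::-1] for n in("s9","s10")}
    ims["now"]=snap("side")["frame"]
    for n,i in ims.items():
        r=red(i,(300,235,40,30));tot=r.sum();cols=np.nonzero(r.sum(0)>.3)[0]
        print(n,"sum",tot.round(1),"rows",(r.sum(1)).round(1)[10:26].tolist(),"cols",cols.min()+300,cols.max()+300)
    t=snap("top");r=red(t["frame"],(285,180,40,80));m=cv2.moments(r);print("top c",285+m["m10"]/m["m00"],180+m["m01"]/m["m00"])
E
python3 red.py
```

```text
s9 sum 57.1 rows [0.0, 0.0, 0.0, 0.0, 0.5, 4.0, 6.5, 8.5, 10.9, 12.3, 10.9, 3.6, 0.0, 0.0, 0.0, 0.0] cols 308 323
s10 sum 55.1 rows [0.0, 0.0, 0.0, 0.0, 0.0, 2.8, 5.3, 7.3, 10.1, 12.7, 12.1, 4.8, 0.0, 0.0, 0.0, 0.0] cols 309 325
now sum 54.2 rows [0.0, 0.0, 0.0, 0.0, 0.0, 2.7, 5.2, 7.0, 9.8, 12.5, 12.1, 4.8, 0.0, 0.0, 0.0, 0.0] cols 310 325
top c 303.3049161693663 235.32855924978685
```

```bash
python3 -m creep '[[[-0.08,0,0],0,-1]]'; python3 red.py|tail -2; python3 -m creep '[[[-0.08,0,0],0,-1]]'; python3 red.py|tail -2
```

```text
time_s: 19.35
tool_pos: [0.4568, -0.0404, 0.0579]
orientation: [3.142, -0.0, 0.085]
wrist_force: [1.0, -0.2, -1.1]
opening: 0.0155
now sum 53.8 rows [0.0, 0.0, 0.0, 0.0, 0.0, 2.6, 5.1, 7.1, 9.7, 12.4, 12.0, 4.8, 0.1, 0.0, 0.0, 0.0] cols 310 325
top c 303.3043967798232 235.71198558802004
time_s: 19.58
tool_pos: [0.456, -0.0405, 0.0579]
orientation: [3.142, -0.0, 0.085]
wrist_force: [0.3, -0.4, -1.8]
opening: 0.0155
now sum 55.2 rows [0.0, 0.0, 0.0, 0.0, 0.0, 2.8, 5.4, 7.2, 9.7, 12.6, 12.3, 5.0, 0.1, 0.0, 0.0, 0.0] cols 310 326
top c 303.35217929947066 236.13813492510417
```

```bash
python3 -m creep '[[[-0.08,0,0],0,-1]]'; python3 red.py|tail -2; python3 -m creep '[[[-0.06,0,0],0,-1]]'; python3 red.py|tail -2
```

```text
time_s: 19.8
tool_pos: [0.4552, -0.0406, 0.0579]
orientation: [3.142, -0.0, 0.085]
wrist_force: [0.7, 1.3, -1.6]
opening: 0.0154
now sum 54.9 rows [0.0, 0.0, 0.0, 0.0, 0.0, 2.8, 5.4, 7.2, 9.8, 12.6, 12.2, 4.8, 0.1, 0.0, 0.0, 0.0] cols 311 326
top c 303.4507722007722 236.36486486486487
time_s: 20.02
tool_pos: [0.4549, -0.0407, 0.0579]
orientation: [3.141, -0.001, 0.085]
wrist_force: [2.7, 1.6, -2.2]
opening: 0.0157
now sum 58.6 rows [0.0, 0.0, 0.0, 0.0, 0.2, 3.8, 6.3, 7.9, 10.8, 13.0, 12.0, 4.5, 0.1, 0.0, 0.0, 0.0] cols 311 326
top c 303.4920034393809 236.3335626253941
```

```bash
python3 -m creep '[[[0.15,0,0],0,-1],[[0.1,0,0],0,-1],[[0,0,0],0,-1]]'; python3 red.py|tail -2; python3 - <<'E'
from h import *
t=snap("top","t12");crop(t,270,170,65,80,9,"t12c");s=snap("side","s12");crop(s,280,220,70,50,10,"s12c")
# predicted rim for cap at pocket / on floor
O=np.array([.5892,-.0262]);U=np.array([.9957,.0929]);V=np.array([-U[1],U[0]])
a=np.linspace(0,2*np.pi,73)
for zr in(.066,.068):
    q=[[*(O+.0263*U+.015*np.cos(k)*U+.015*np.sin(k)*V),zr] for k in a]
    p=(proj(s,q)-[280,220])*10; print(zr,"far rim row",p[:,1].min().round(0),"cols",p[:,0].min().round(0),p[:,0].max().round(0))
for y in(.0165,-.0165): print("guide inner top",((proj(s,[[*(O+x*U+y*V),.068] for x in(0,.05)])-[280,220])*10).round(0).tolist())
E
```

```text
time_s: 20.5
tool_pos: [0.457, -0.0404, 0.0578]
orientation: [-3.141, 0.0, 0.085]
wrist_force: [-0.2, 0.4, -0.9]
opening: 0.0153
now sum 53.8 rows [0.0, 0.0, 0.0, 0.0, 0.0, 2.5, 5.2, 7.3, 9.8, 12.2, 12.0, 4.6, 0.1, 0.0, 0.0, 0.0] cols 311 326
top c 303.5083214183586 236.2896196740063
0.066 far rim row 300.0 cols 301.0 457.0
0.068 far rim row 291.0 cols 301.0 457.0
guide inner top [[513.0, 375.0], [249.0, 367.0]]
guide inner top [[520.0, 291.0], [263.0, 284.0]]
```

View pics/s12c.png

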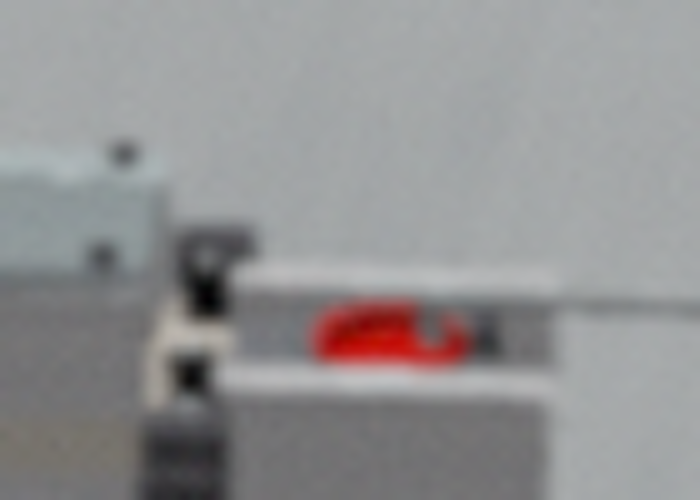

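View pics/t12c.png

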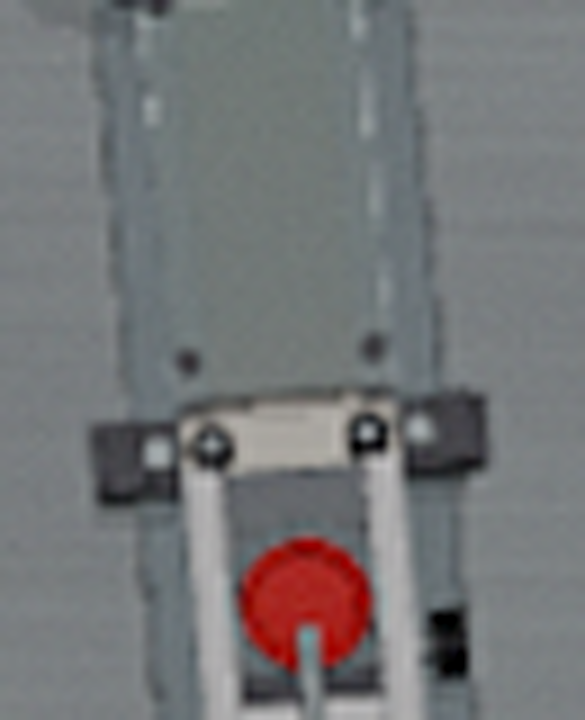

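```bash
python3 -m creep '[[[0.1,0,-0.3],0,-1],[[0,0,-0.7],0,-1],[[0,0,-2],0,-1],[[0,0,-2.5],0,-1],[[0,0,0],0,-1]]'; python3 red.py|tail -2;python3 - <<'E'
from h import *
t=snap("top","t13");crop(t,270,170,65,80,9,"t13c");s=snap("side","s13");crop(s,280,220,70,50,10,"s13c")
E
```

```text
time_s: 21.32
tool_pos: [0.4588, -0.0405, 0.1143]
orientation: [3.14, -0.004, 0.085]
wrist_force: [-0.0, -0.1, -1.3]
opening: 0.0156
now sum 61.5 rows [0.0, 0.0, 0.0, 0.0, 0.0, 3.0, 6.7, 9.3, 11.9, 13.9, 12.3, 4.4, 0.1, 0.0, 0.0, 0.0] cols 311 326
top c 303.51352334748333 236.15967252880534
```

View pics/s13c.png

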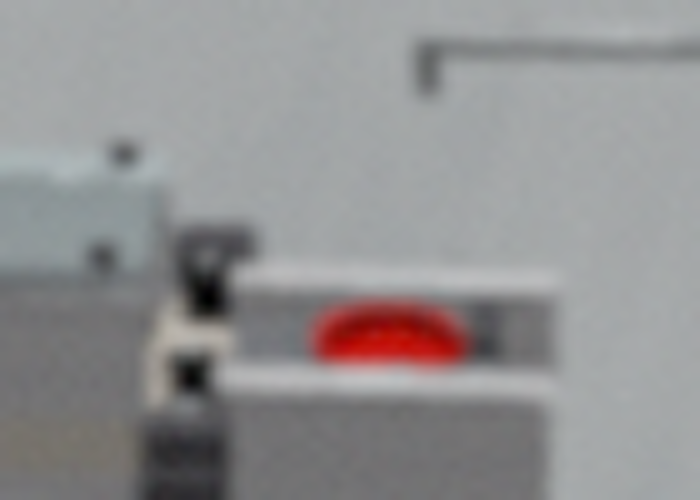

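View pics/t13c.png

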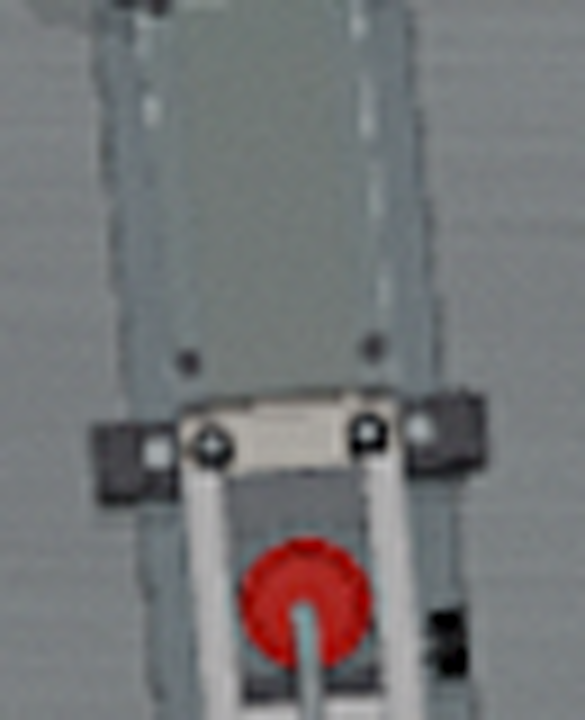

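The cap now sits with its rim about 8 crop px (2 mm) below the far guide's top edge, level and against the stop. In the top crop its centre is (304,602). Returning the pick.

```bash
python3 -m creep '[[[0,0,0],0.085,-1],[[0.34,-2.44,0],0,-1],[[0.5,-4,0],0,-1],[[0.5,-4.5,0],0,-1],[[0,-4.5,0],0,-1],[[0,-4.5,0],0,-1],[[0,-4.5,0],0,-1],[[0,-3,0],0,-1]]'; python3 -m creep '[[[0,-2,0],0,-1],[[0,0,0],0,-1],[[0,0,0],0,-1]]';python3 - <<'E'
from h import *
t=snap("top","t14");st=ctrl.observe();print(np.round(st["tool_pos"],4),np.round(st["orientation"],4))
E
```

```text
time_s: 22.52
tool_pos: [0.4709, 0.2358, 0.1118]
orientation: [3.141, 0.002, 0.001]
wrist_force: [-0.1, -0.4, -1.4]
opening: 0.0155
time_s: 22.9
tool_pos: [0.4715, 0.2532, 0.1126]
orientation: [3.141, 0.001, -0.001]
wrist_force: [-0.4, -0.7, -1.2]
opening: 0.0156
[0.4716 0.2531 0.1127] [ 3.1413e+00  5.0000e-04 -1.3000e-03]
```

```bash
python3 -m creep '[[[0.06,-0.08,2],0,-1],[[0,0,3],0,-1],[[0,0,1],0,-1],[[0,0,0.5],0,-1],[[0,0,0.5],0,-1],[[0,0,0],0,-1]]'; python3 -m creep '[[[0,0,0.3],0,-1],[[0,0,0.3],0,-1],[[0,0,0.2],0,-1],[[0,0,0.15],0,-1],[[0,0,0],0,-1]]'
```

```text
time_s: 23.7
tool_pos: [0.4723, 0.2549, 0.0431]
orientation: [-3.141, -0.0, -0.0]
wrist_force: [0.5, -0.7, -0.6]
opening: 0.0154
time_s: 24.32
tool_pos: [0.4721, 0.2549, 0.0332]
orientation: [3.142, 0.0, -0.0]
wrist_force: [0.3, -0.2, -0.6]
opening: 0.0152
```

```bash
python3 -m creep '[[[0,0.1,0.05],0,-1],[[0,0,0.08],0,-1],[[0,0,0],0,-1],[[0,0,0],0,-1]]'; python3 -m creep '[[[0,0,0],0,-0.3],[[0,0,0],0,0],[[0,0,0],0,0.5],[[0,0,0],0,1],[[0,0,0],0,1],[[0,0,0],0,1],[[0,0,0],0,1]]'
```

```text
time_s: 24.82
tool_pos: [0.4721, 0.2539, 0.0321]
orientation: [-3.142, -0.0, -0.0]
wrist_force: [-0.3, 0.8, -1.8]
opening: 0.0157
time_s: 25.7
tool_pos: [0.4721, 0.2539, 0.0321]
orientation: [-3.142, -0.0, -0.0]
wrist_force: [-0.3, -0.7, -0.7]
opening: 0.0837
```

```bash
python3 -m creep '[[[0,0,-0.5],0,1],[[0,0,-2],0,1],[[0,0,-4],0,1],[[0,0,-5],0,1],[[0,0,-5],0,1],[[0,0,0],0,1],[[0,0,0],0,1]]'; python3 - <<'E'
from h import *
t=snap("top","t15");s=snap("side","s15")
crop(s,270,200,180,200,3,"s15c");crop(t,130,170,200,180,4,"t15c")
E
```

```text
time_s: 26.58
tool_pos: [0.4717, 0.2538, 0.1965]
orientation: [3.141, 0.001, -0.0]
wrist_force: [-0.4, 0.6, -0.5]
opening: 0.0881
```

View pics/s15c.png

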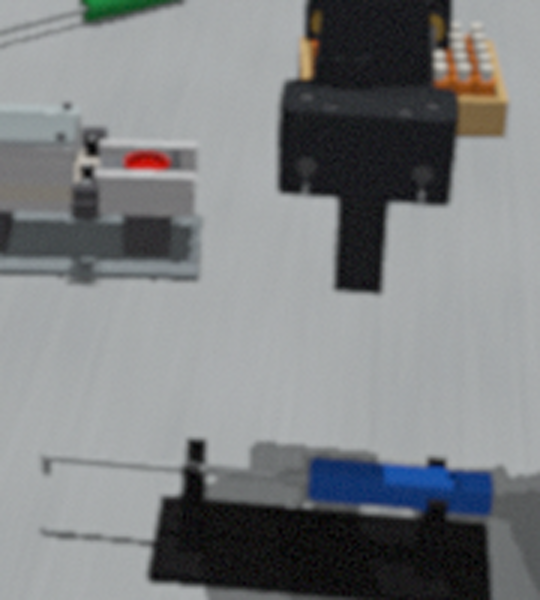

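View pics/t15c.png

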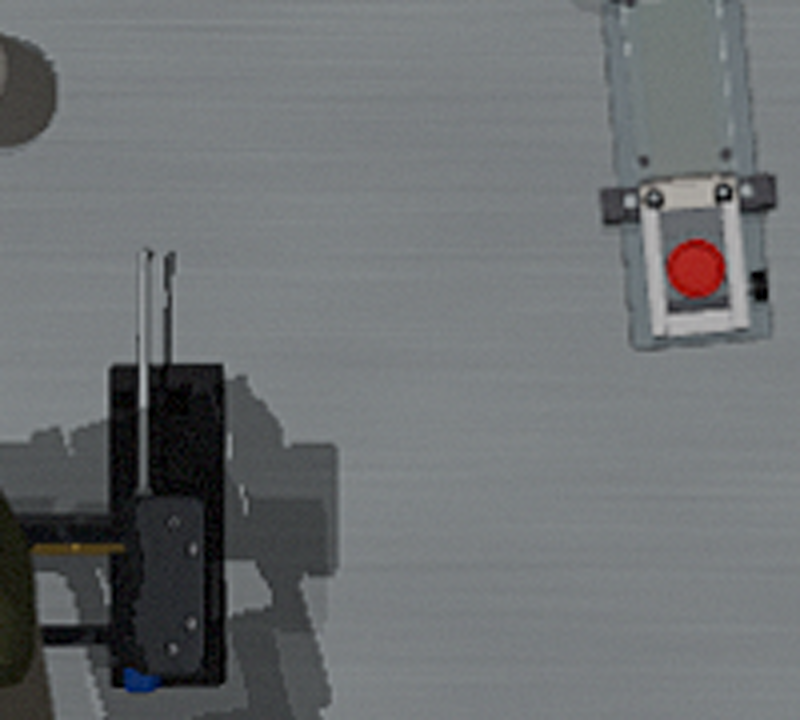

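```bash
python3 red.py; python3 - <<'E'
from h import *
s=snap("side")["frame"]
# far guide edge rows above the cap vs far rim (grey profile at cap centre column)
print(s[243:258,319].tolist())
print(ctrl.close_job())
E
```

```text
s9 sum 57.1 rows [0.0, 0.0, 0.0, 0.0, 0.5, 4.0, 6.5, 8.5, 10.9, 12.3, 10.9, 3.6, 0.0, 0.0, 0.0, 0.0] cols 308 323
s10 sum 55.1 rows [0.0, 0.0, 0.0, 0.0, 0.0, 2.8, 5.3, 7.3, 10.1, 12.7, 12.1, 4.8, 0.0, 0.0, 0.0, 0.0] cols 309 325
now sum 63.8 rows [0.0, 0.0, 0.0, 0.0, 0.0, 3.1, 6.8, 9.6, 12.4, 14.4, 12.6, 4.8, 0.1, 0.0, 0.0, 0.0] cols 311 326
top c 303.5268100734523 236.69008394543548
[[164, 169, 170], [163, 167, 168], [165, 169, 171], [173, 176, 177], [185, 187, 189], [173, 177, 178], [153, 138, 140], [151, 80, 79], [138, 31, 32], [147, 15, 11], [183, 26, 14], [199, 22, 17], [200, 48, 45], [198, 129, 130], [196, 185, 186]]
the job is handed in; nothing more can be done
None
```

I dragged the cap out of the track into the nest, laid the pick back in its rest and handed the job in at about 27 s of the 67 s allowed. The close call gives no verdict.

- **Steps:** I took the pick from its rest and passed it through the mouth over the cap without touching anything I could feel. Then I let the hook down inside the cup, pulled the cap slowly past the rollers and on into the nest until it met the stop, backed off 2–3 mm and lifted out.
- **Forces:** The wrist readings I took stayed at about 2 N through the rollers and about 3 N at the stop. I read the wrist only at intervals, not continuously. While the hook pressed at the stop the cap rose a little, and it settled back when I released it.
- **Cap:** The last pictures show it level and against the stop, centred at about track x 26 mm. Its rim is about 2 mm below the guides' top edge. I judged the drop from the side view, which resolves only about 2 mm per pixel, so I did not measure the cap's height or tilt to a fraction of a millimetre.
- **Pick and arm:** The pick's hook end is at the same place in the top picture as at the start, within a pixel. The side picture agrees to within about 3 pixels. The gripper is open and about 16 cm above the rest.
- **Not checked:** I did not measure the vial tray, bottle and screwdriver again; the arm did not go near them.
- **Disagreement:** The top camera put the pick about 2 mm further left than the arm's own position reading, which matches the stated calibration error. I aligned the pick to the track by comparing the two in the same picture.

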